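# Take the shaping paddle off the locking hook

### The job

Take the wooden paddle off its locking hook: push its pin back against the sprung keeper, firmly enough to free it from under the tongue but without straining the hook, and lift it off while the keeper is held back. Then set the paddle gently, blade down, in the slot of the plywood bench rest and let go of it, leaving everything else on the bench where it is.

Things in the scene. Friction and masses are not known exactly. Their poses are not given: they have to be found in the camera images.
- paddle: wooden glass-shaping paddle, 0.22 kg give or take, hanging blade down: a flat board 14 mm thick (its x), z up along it. Origin: centre of its steel cross pin (8 mm round, along y). From 20 mm above to 46 mm below the pin the handle is slotted through, 26 mm wide (y), crossed only by the pin; the hook passes through this slot, under the pin.
- paddle_grip (a point): middle of the paddle's solid grip end, 45 mm above the pin; that end is 44 mm wide (y), 14 mm thick (x), from 20 to 70 mm above the pin
- paddle_foot (a point): middle of the blade's bottom edge, 149 mm below the pin; the blade is 90 mm wide (y), 85 mm tall
- stand: fixed steel hook stand, origin on the table below the hanging place; x runs along the peg from the hook's tip to its post (post at x 114 to 136 mm, top 212). Base plate 12 mm high, x -60 to 150, y +-65. Above 22 N between paddle and stand, all contacts added up (so do not lean on the peg meanwhile), the hook is strained.
- saddle (a point): top of the peg (185 mm high) straight above the stand's origin, axes as the stand. Peg 12 mm wide (y), 10 mm thick. The pin rests on it, centre 4 mm above it, x -3 to +3 mm. Front stem at x -17 to -9. The paddle can rise at most 34 mm above hanging until it is drawn off; it is off the tip once the pin is at x below -44 mm.
- tongue (a point): on the stand, 15 mm above the saddle (height only). Locking tongue: steel bar 12 mm wide (y), 12 to 18 mm above the saddle, 4 mm over the pin; its rear edge is at x = 5 + a mm, its front end at -34 + a. It locks the pin down until the pin's centre is behind x = 9 + a. a is 0 to 18 mm, set by a clamp for tongue and keeper together and not measured: it must be felt.
- keeper (a point): on the stand, 13 mm above the saddle (height only). Sprung keeper: brass plate behind the pin, 12 mm wide, 2 to 24 mm above the saddle, front face at x = 8 + a mm; spring and housing (22 mm wide, same height) behind. Slides back along +x, 22 mm at most: yields at 2 N, plus 2 N per mm. The pin is free to rise at 12 N (5 mm); 14 to 16 N is right. Rising, it rubs on the plate.
- rest: fixed plywood bench rest, 76 (x) x 138 (y) x 78 mm high, origin under its centre. One open-topped slot in its middle, 24 mm (x) by 106 mm (y), its floor 12 mm above the table, its mouth flared along x to 52 mm at the top, from 62 mm up: the blade stands in it, its width along the rest's y.
- bowl: bystander: green glass bowl, 100 mm wide, 45 high; origin under its centre
- paperweight: bystander: clear glass paperweight, 60 mm wide, 52 high; origin under its centre
- tape_measure: bystander: grey tape measure case, 60 x 36 x 58 mm high; origin under its centre
- tumbler: bystander: amber glass tumbler, 70 mm wide, 85 high; origin under its centre
- jar: bystander: glass jar with a cap, 64 mm wide, 80 high; origin under its centre
- brush: bystander: hand brush lying flat; origin near its middle
- screwdriver: bystander: screwdriver lying flat; origin near its middle
Not all that is in view belongs to the job. There is more than one size of the rest; the job needs the smaller. Of the things shaped like the paddle, the wooden one is meant.

How it is judged:
On the way:
1. the paddle's pin has been lifted over the tongue and drawn off the hook's tip (z of paddle in the frame of stand above 0.207 m and x of paddle in the frame of stand below -0.035 m), for 0.1 s.
At the end, for the whole second after the job is handed in: the paddle stands blade down in the rest's slot, its foot on the slot's floor (within 8 mm; 12 mm along x and 20 mm along y of the slot's middle), within 0.3 rad of upright, at rest (slight rocking, under 0.1 m/s, is allowed) and released (z of paddle_foot in the frame of rest below 0.02 m and x of paddle_foot in the frame of rest between -0.012 and 0.012 m and y of paddle_foot in the frame of rest between -0.02 and 0.02 m and angle between paddle's own z axis and vertical below 0.3 rad and linear speed of paddle below 0.1 m/s); the robot touches nothing.
It fails at once if the hook is strained: paddle against hook stand over 22 N (contact force between paddle and stand above 22 N).
It fails at once if the paddle is set down hard: paddle against rest over 40 N (contact force between paddle and rest above 40 N).
It fails at once if a bystander is moved more than 30 mm (distance of any of bowl, paperweight, tape_measure, tumbler, jar, brush, screwdriver from where it was at the start of the episode above 0.03 m).
It also fails if it takes over 69 s, if anything falls off the work surface, if the arm or the gripper's body presses on something with over 40 N, if the wrist force passes 120 N, or if a joint passes its speed limit or range.

### The arm

A 6-joint arm with a two-finger parallel gripper is mounted at the origin on the work surface. World frame = base frame: x ahead of the robot, y to its left, z up, the work surface at z = 0. Lengths are in m, angles in rad, forces in N, time in s.
With the tool pointing down it reaches from about 0.35 to 0.775 m from the base axis. Payload 5.5 kg.
Tool frame: the origin (TCP) lies at the very end of the fingers, on their centre line; the grasp point (between the pads) lies 19 mm behind it; z points along the fingers, y is the line along which they close (so a half turn about z gives the same grasp; the last joint's range is limited). The gripper opens to 85 mm and grips with 20 to 120 N. Pads are 22 mm wide; open, the fingers measure 114 mm over their backs; the gripper's body (76 mm by 85 mm) begins 54 mm behind the grasp point. The pads swing forward as they close: fully open they stand 13 mm farther back than shut.
Start: joints at [-1.331, 0.313, 0.046, 1.304, 0, 1.431], TCP at [0.213, -0.534, 0.231] pointing down, gripper open.
Joint ranges: [-2.76, 2.76], [-0.86, 1.69], [-1.03, 1.26], [-2.2, 2.34], [-1.47, 1.5], [-3.14, 3.14]. Speed limits (rad/s): [2.57, 2.57, 3.14, 3.14, 3.14, 3.14].

### API

Orientations are given as a unit quaternion [w, x, y, z].
In Python, from workcell import env, imaging, ticket gives the robot as it stands. The module is installed in compiled form; this text tells all that it offers.
- The arm moves only by the tool apply_moves, never from a script. Its argument "rows" is a list of rows, each an object with "xyz": the shift along the tool's x, y, z in mm, a list of three; "turn": the turn, a rotation vector about the tool's x, y, z in rad, a list of three; "grip": the opening, from 0 (shut) to 1 (fully open). A call has 1 to 12 rows; each row is the pose to reach, as a shift and turn from the pose commanded when the call began, along the tool's axes at that moment; what a row does not reach only later rows make up. A row lasts 1/12 s, in which the tool goes at most 41.7 mm and 7.16 degrees, less where a joint would pass 70% of its speed; a pose out of reach is approached as far as the arm can. A call with a gripper value outside its range is refused whole. The fingers move at their own pace and stop on an object; "force" is the grip in N (left out, the last holds). Time passes only in rows, so rows that repeat a pose let the fingers close. It gives the time, the measured TCP pose, the force, the opening and the grip force at its end, in the units of the state.
- env.get_state(): the state, without advancing time (a new reading comes with each control period).
- imaging.read_camera(name): name is "scene" or "top" or "wrist"; returns a dict with "color" (400x640x3 uint8, blue, green, red), "z_map" (400x640 float32, m along the optical axis (not along the pixel's ray), 0 where there is no reading), "camera_matrix" (3x3 intrinsics, pixels), "k1" (the pictures are not rectified: a ray, as slopes to the right and down, at radius r is drawn at 1 + k1 r^2 times it, then the intrinsics apply), "view" (4x4, takes a point from world to camera coordinates). Camera axes: x right, y down, z forward; pixel columns grow to the right and rows downward; lengths in m; the calibration is good to about 2 mm. A picture is of the moment at which its call begins.
- ticket.hand_in(): hands the job in; it is judged then, once.
The state is a dict: "clock": time; "joint_pos": joint angles; "qvel": joint speeds; "tau": joint torques, N m; "tcp_pos": TCP position; "orientation": TCP orientation; "wrist_force": force on the tool from outside, world axes, zero at the start; "ft_torque": the same for the moment, N m; "finger_gap": finger opening in m; "grip_force": force on a finger pad.
Only numpy, scipy, OpenCV 4.12 (cv2) and the standard library are available. Lean on these libraries where they do the work, as an engineer would, in place of code of your own. Each camera call takes 0.05 s, during which the arm holds its last target. There are 200 camera calls.

## Working session

There is one attempt and no reset: what is moved stays moved. The work goes in short steps, Python scripts to look and compute and a tool call to move; the robot and the scene stay as the last step left them, time stands still between calls to the robot, and variables do not carry over. Pictures are saved under pics/ and viewed, at most 10 in all, crops included, and the job is handed in when it is done.

Besides the shell and the picture viewer there is one more tool, called after "Request:" as a command line: name --argument value ..., lists and objects as JSON in quotes. apply_moves: Moves the arm, as the interface text tells. Its arguments: {"type":"object","properties":{"rows":{"type":"array"},"force":{"type":"number"}},"required":["rows"]}

```bash
mkdir -p pics; cat > h.py <<'E'
import numpy as np, cv2
from workcell import env, imaging, ticket
def save(n,f):
    c=imaging.read_camera(n); cv2.imwrite(f,c["color"]); np.savez(f[:-4]+'.npz',**c); return c
def pts(c):
    """world point for each pixel from z_map"""
    K=c["camera_matrix"];h,w=c["z_map"].shape
    u,v=np.meshgrid(np.arange(w),np.arange(h))
    p=np.stack([u,v],-1).reshape(-1,1,2).astype(np.float64)
    xd=(p[:,0,0]-K[0,2])/K[0,0]; yd=(p[:,0,1]-K[1,2])/K[1,1]
    x,y=xd.copy(),yd.copy()
    for _ in range(20):
        s=1+float(c["k1"])*(x*x+y*y); x,y=xd/s,yd/s
    z=c["z_map"].reshape(-1).astype(float)
    P=np.stack([x*z,y*z,z],-1); V=np.asarray(c["view"]); 
    W=(P-V[:3,3])@V[:3,:3]; W[z==0]=np.nan
    return W.reshape(h,w,3)
def load(f): return dict(np.load(f))
E
python3 - <<'E'
from h import *
a=save("scene","pics/s0.png"); b=save("top","pics/t0.png")
for c in (a,b): print(c["camera_matrix"],c["k1"],np.round(c["view"],3), (c["z_map"]>0).mean())
s=env.get_state(); print(s)
E
```

```text
[[433.10460058   0.         319.70343117]
 [  0.         433.10460058 208.34987933]
 [  0.           0.           1.        ]] 0.04181508485775952 [[-0.609  0.793  0.012  0.296]
 [ 0.529  0.418 -0.738 -0.154]
 [-0.591 -0.443 -0.674  1.636]
 [ 0.     0.     0.     1.   ]] 0.9953984375
[[378.4386618    0.         314.04671139]
 [  0.         378.4386618  196.3972286 ]
 [  0.           0.           1.        ]] -0.08868015295032605 [[-0.002 -1.    -0.023  0.013]
 [-0.994  0.004 -0.113  0.525]
 [ 0.113  0.022 -0.993  1.119]
 [ 0.     0.     0.     1.   ]] 0.99607421875
{'clock': 0.1, 'joint_pos': array([-1.33058162e+00,  3.13950544e-01,  4.50957939e-02,  1.30361862e+00,
       -4.25494721e-05,  1.43123150e+00]), 'qvel': array([-7.43162313e-04, -7.60228847e-04,  3.78736683e-03, -1.90514557e-03,
       -1.83222898e-03,  6.33525032e-05]), 'tau': array([ 1.96643618e-03, -4.81726527e+01,  2.99244440e+01,  1.27297107e-02,
       -2.12549894e-04, -4.87217861e-06]), 'tcp_pos': array([ 0.21304806, -0.53357547,  0.230485  ]), 'orientation': array([-8.36388216e-04,  9.82024698e-01,  1.88750599e-01, -6.34284530e-05]), 'wrist_force': array([-0.02120146,  0.2081562 ,  0.0277628 ]), 'ft_torque': array([ 0.00347924, -0.02286574,  0.02136887]), 'grip_force': 0.0, 'finger_gap': 0.08521354225198814}
```

View pics/s0.png

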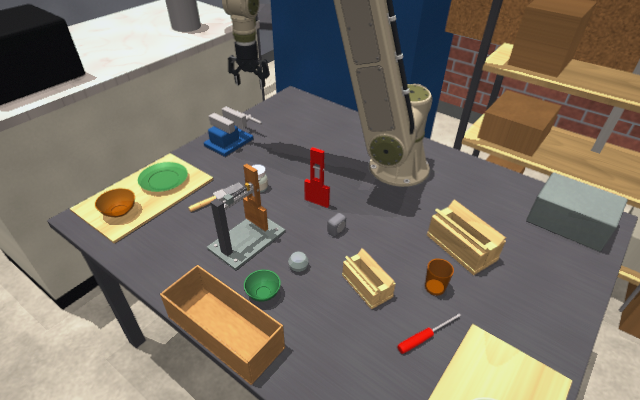

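View pics/t0.png

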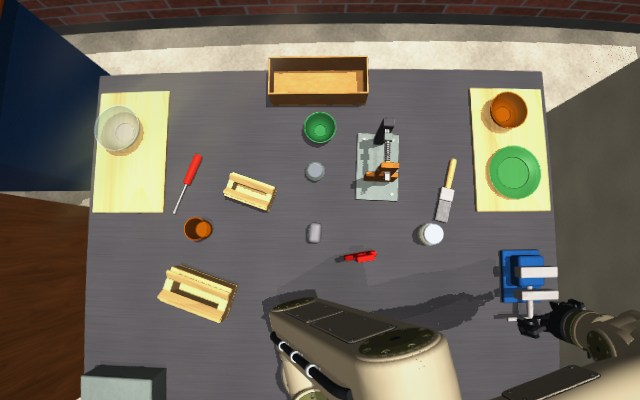

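Scene view: wooden paddle hanging on the hook stand at (255,195); lookalike is the red paddle at (318,180). Rests: small one at (369,278), larger one at (466,235). Top view: wooden paddle (381,172), red paddle (360,257), small rest (248,190), large rest (197,292), stand post (387,128). Choice: the wooden paddle on the hook and the small rest. Next I measure and take one close crop to check.

```bash
python3 - <<'E'
from h import *
t=load("pics/t0.npz"); s=load("pics/s0.npz")
for nm,c,rs,rp in (("top",t,(slice(165,218),slice(215,285)),(slice(110,210),slice(345,415))),("scene",s,(slice(245,310),slice(335,400)),(slice(155,270),slice(200,295)))):
    W=pts(c); hsv=cv2.cvtColor(c["color"],cv2.COLOR_BGR2HSV)
    # table
    print(nm,"table z", np.nanmedian(W[...,2][ (hsv[...,1]<60)&(np.abs(W[...,2])<.02)]))
    R=W[rs].reshape(-1,3); m=(R[:,2]>0.070)&(R[:,2]<.09)
    r=cv2.minAreaRect((R[m][:,:2]*1000).astype(np.float32)); print("rest top",m.sum(),r, np.median(R[m][:,2]))
    P=W[rp].reshape(-1,3); H=hsv[rp].reshape(-1,3)
    m=(P[:,2]>0.006)&(P[:,2]<.018); print("plate",m.sum(),cv2.minAreaRect((P[m][:,:2]*1000).astype(np.float32)),np.median(P[m][:,2]))
    w=(H[:,1]>120)&(H[:,0]>5)&(H[:,0]<22)&(P[:,2]>.03)
    Q=P[w]; print("wood",w.sum(),np.round(np.percentile(Q,[1,50,99],axis=0),4))
    g=Q[Q[:,2]>.25]; print("grip top",len(g),cv2.minAreaRect((g[:,:2]*1000).astype(np.float32)),np.round(np.median(g,0),4))
    m=(H[:,1]<80)&(P[:,2]>.2)&(P[:,2]<.218); print("post/keeper",m.sum(),np.round(np.percentile(P[m],[1,50,99],axis=0),4))
# crop
c=t["color"][100:215,330:430]; d=s["color"][150:275,195:300]
c=cv2.resize(c,None,fx=4,fy=4,interpolation=2); d=cv2.resize(d,(int(105*460/125),460),interpolation=2)
cv2.imwrite("pics/crop.png",np.hstack([c,d]))
E
```

```text
top table z 0.00027066950586024466
rest top 346 ((539.6949462890625, 204.85523986816406), (138.96141052246094, 61.820106506347656), 70.48995971679688) 0.07517195876387764
plate 2014 ((649.586669921875, -190.82150268554688), (206.5965576171875, 313.74566650390625), 88.58818054199219) 0.01242727921495052
wood 403 [[ 0.5674 -0.2205  0.052 ]
 [ 0.5709 -0.1716  0.1548]
 [ 0.5834 -0.1343  0.2622]]
grip top 109 ((576.3551025390625, -178.16162109375), (42.65985870361328, 15.960001945495605), 89.03561401367188) [ 0.5756 -0.1774  0.2594]
post/keeper 296 [[ 0.5475 -0.2017  0.2001]
 [ 0.6605 -0.1836  0.2072]
 [ 0.7103 -0.173   0.2155]]
scene table z 0.000908212524811711
rest top 342 ((541.1041870117188, 207.77552795410156), (139.7672882080078, 62.502471923828125), 70.18092346191406) 0.0758945977314053
plate 2036 ((517.7247924804688, -303.14599609375), (583.6774291992188, 339.3115539550781), 40.1696891784668) 0.012503884979902319
wood 875 [[ 0.5721 -0.2192  0.0459]
 [ 0.5836 -0.1676  0.1254]
 [ 0.6042 -0.132   0.2601]]
grip top 75 ((579.1220092773438, -174.8784637451172), (44.5908088684082, 15.938151359558105), 83.70269012451172) [ 0.5804 -0.1734  0.2583]
post/keeper 225 [[ 0.5586 -0.1979  0.2002]
 [ 0.6728 -0.1804  0.2065]
 [ 0.7136 -0.1675  0.2155]]
```

View pics/crop.png

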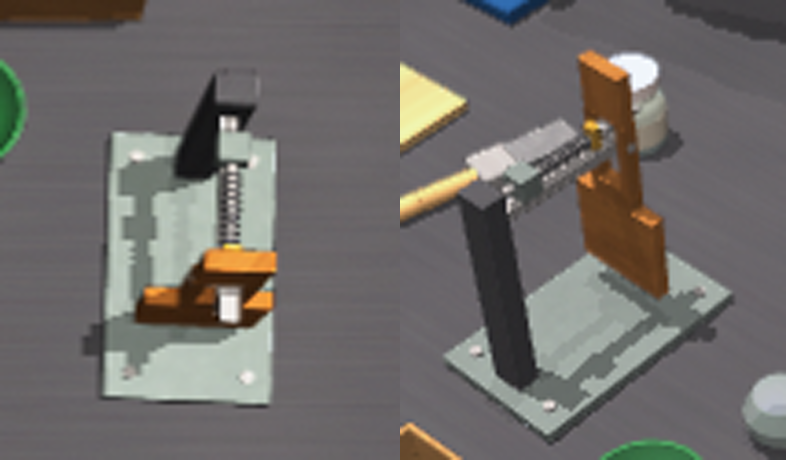

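The crop shows the wooden paddle (brown) hung on the hook; the tongue's tip pokes out in front at about (230,305) and the brass keeper is behind it at (232,248). Now refining stand yaw/rest pose.

```bash
python3 - <<'E'
from h import *
t=load("pics/t0.npz"); s=load("pics/s0.npz")
def rect(P): 
    r=cv2.minAreaRect((P[:,:2]*1000).astype(np.float32)); return np.round(np.array([*r[0],*r[1],r[2]]),1)
for nm,c in (("top",t),("scene",s)):
    W=pts(c); Z=W[...,2]; hsv=cv2.cvtColor(c["color"],cv2.COLOR_BGR2HSV)
    X,Y=W[...,0],W[...,1]
    m=(Z>.008)&(Z<.017)&(X>.48)&(X<.78)&(abs(Y+.178)<.09); n,l,st,_=cv2.connectedComponentsWithStats(m.astype(np.uint8))
    P=np.vstack([W[l==i] for i in range(1,n) if st[i,4]>60]); print(nm,"plate",rect(P),len(P))
    for lo,hi in ((.02,.1),(.066,.1)):
        m=(Z>lo)&(Z<hi)&(abs(X-.54)<.1)&(abs(Y-.206)<.1)&(hsv[...,1]>40)
        n,l,st,_=cv2.connectedComponentsWithStats(m.astype(np.uint8)); 
        P=np.vstack([W[l==i] for i in range(1,n) if st[i,4]>40]); print("rest",lo,rect(P),len(P),np.percentile(P[:,2],[50,95,99]))
    # slot floor
    m=(Z>.004)&(Z<.03)&(abs(X-.54)<.02)&(abs(Y-.206)<.04); P=W[m]; print("floor",len(P),np.round(np.median(P,0),4) if len(P) else "")
    # peg line (metal, 0.18<z<.215)
    m=(Z>.19)&(Z<.22)&(hsv[...,1]<90)&(X>.5)&(X<.76)&(abs(Y+.178)<.02); P=W[m]; 
    q=np.polyfit(P[:,0],P[:,1],1); print("peg line",len(P),q,"y at .575",np.polyval(q,.575),"xrange",P[:,0].min(),P[:,0].max())
    m=(Z>.205)&(Z<.225)&(hsv[...,2]<75)&(X>.62)&(X<.76)&(abs(Y+.178)<.03); P=W[m]; print("post top",len(P),rect(P) if len(P) else "")
    # brass
    m=(hsv[...,1]>150)&(hsv[...,0]>=20)&(hsv[...,0]<32)&(abs(X-.59)<.05)&(abs(Y+.18)<.03)&(Z>.1); P=W[m]; print("brass",len(P),np.round(np.median(P,0),4) if len(P) else "")
E
```

```text
top plate [ 621.3 -183.6  131.7  211.4   87.5] 1906
rest 0.02 [539.9 205.4 140.8  76.4  70.2] 1022 [0.06473548 0.07802321 0.08086435]
rest 0.066 [539.6 204.8 139.7  62.8  69.7] 459 [0.07426178 0.07955775 0.08151011]
floor 184 [0.5416 0.2037 0.0121]
peg line 336 [-0.0269276  -0.16593106] y at .575 -0.18141442407840166 xrange 0.5467593755322975 0.7112824120826405
post top 14 [ 679.3 -175.    31.8   45.3   59.6]
brass 2 [ 0.5896 -0.1778  0.2343]
scene plate [ 621.6 -181.1  134.4  212.8   86.9] 1632
rest 0.02 [542.3 207.4 140.1  77.7  70.4] 1612 [0.06114581 0.0778413  0.08043262]
rest 0.066 [541.1 207.8 139.8  62.5  70.2] 444 [0.07451628 0.07997262 0.08132259]
floor 40 [0.5292 0.2136 0.0238]
peg line 321 [-0.02427497 -0.16384909] y at .575 -0.17780719954668886 xrange 0.5500502739774845 0.7152580461059026
post top 28 [ 693.9 -173.2   25.5   54.4   60.1]
brass 4 [ 0.5937 -0.1805  0.2087]
```

```bash
cat >> h.py <<'E'
from scipy.spatial.transform import Rotation as Ro
STAND=np.array([.5765,-.1801]); SY=np.deg2rad(-2.8); REST=np.array([.5410,.2063]); RY=np.deg2rad(-19.8)
def delta(xyz,yaw):
    """shift mm and turn in the tool frame to reach xyz, tool down, tool y along world yaw"""
    s=env.get_state(); R=Ro.from_quat(np.roll(s["orientation"],-1))
    y=np.array([np.cos(yaw),np.sin(yaw),0]); z=np.array([0,0,-1.]); x=np.cross(y,z)
    T=Ro.from_matrix(np.stack([x,y,z],1))
    print("shift",np.round(R.inv().apply(np.array(xyz)-s["tcp_pos"])*1000,1),"turn",np.round((R.inv()*T).as_rotvec(),4))
E
python3 - <<'E'
from h import *
p=STAND+0.0015*np.array([np.cos(SY),np.sin(SY)])
delta([*p,.33],SY); delta([*p,.219],SY)
E
```

```text
shift [ 470.  -193.1  -99.1] turn [-1.4000e-03 -1.1000e-03 -1.1421e+00]
shift [ 470.  -192.9   11.9] turn [-1.4000e-03 -1.1000e-03 -1.1421e+00]
```

Request:
apply_moves --rows '[{"xyz": [30, 0, -40], "turn": [0, 0, -0.1], "grip": 1}, {"xyz": [60, 0, -80], "turn": [0, 0, -0.2], "grip": 1}, {"xyz": [100, -40, -99], "turn": [0, 0, -0.3], "grip": 1}, {"xyz": [140, -60, -99], "turn": [0, 0, -0.4], "grip": 1}, {"xyz": [180, -75, -99], "turn": [0, 0, -0.5], "grip": 1}, {"xyz": [220, -90, -99], "turn": [0, 0, -0.6], "grip": 1}, {"xyz": [260, -107, -99], "turn": [0, 0, -0.7], "grip": 1}, {"xyz": [300, -123, -99], "turn": [0, 0, -0.8], "grip": 1}, {"xyz": [340, -140, -99], "turn": [0, 0, -0.9], "grip": 1}, {"xyz": [380, -156, -99], "turn": [0, 0, -1.0], "grip": 1}, {"xyz": [420, -173, -99], "turn": [0, 0, -1.1], "grip": 1}, {"xyz": [440, -181, -99], "turn": [0, 0, -1.142], "grip": 1}]'

```text
clock: 1.1
tcp_pos: [0.5412, -0.215, 0.33]
orientation: [-0.0, 0.723, 0.691, -0.0]
wrist_force: [-0.0, -1.5, 0.4]
finger_gap: 0.0852
grip_force: 0.0
```

```bash
python3 - <<'E'
from h import *
p=STAND+0.0015*np.array([np.cos(SY),np.sin(SY)])
delta([*p,.33],SY); save("wrist","pics/w0.png"); c=load("pics/w0.npz"); W=pts(c)
hsv=cv2.cvtColor(c["color"],cv2.COLOR_BGR2HSV)
m=(W[...,2]>.245)&(W[...,2]<.27)&(hsv[...,1]>100)&(abs(W[...,0]-.576)<.05)&(abs(W[...,1]+.178)<.04); P=W[m]
print(m.sum(), cv2.minAreaRect((P[:,:2]*1000).astype(np.float32)) if m.sum()>3 else "", np.median(P,0))
E
```

```text
shift [36.5 35.2 -0. ] turn [-0.0005 -0.0001  0.0045]
1519 ((575.9744262695312, -177.67446899414062), (39.99419403076172, 14.27833366394043), 87.01577758789062) [ 0.57535677 -0.17588175  0.25846401]
```

View pics/w0.png

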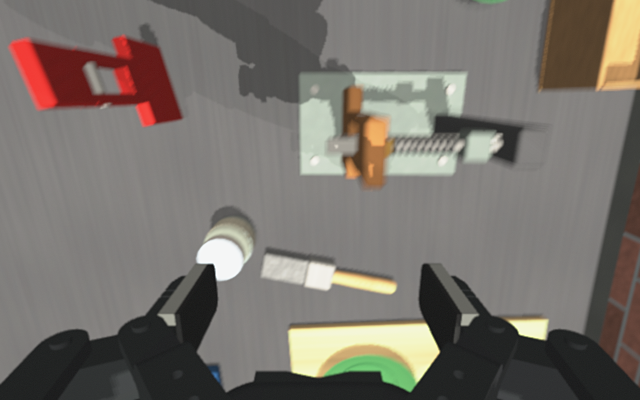

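The wrist view shows the wooden paddle's top at (373,150), its thickness along the finger closing line, and the red lookalike at (95,80). Centring and descending.

Request:
apply_moves --rows '[{"xyz": [19, 17, 0], "turn": [0, 0, 0.004], "grip": 1}, {"xyz": [37.5, 33, 0], "turn": [0, 0, 0.004], "grip": 1}, {"xyz": [37.5, 33, 25], "turn": [0, 0, 0.004], "grip": 1}, {"xyz": [37.5, 33, 50], "turn": [0, 0, 0.004], "grip": 1}, {"xyz": [37.5, 33, 75], "turn": [0, 0, 0.004], "grip": 1}, {"xyz": [37.5, 33, 95], "turn": [0, 0, 0.004], "grip": 1}, {"xyz": [37.5, 33, 108], "turn": [0, 0, 0.004], "grip": 1}, {"xyz": [37.5, 33, 110], "turn": [0, 0, 0.004], "grip": 1}, {"xyz": [37.5, 33, 110], "turn": [0, 0, 0.004], "grip": 0.6}, {"xyz": [37.5, 33, 110], "turn": [0, 0, 0.004], "grip": 0.4}, {"xyz": [37.5, 33, 110], "turn": [0, 0, 0.004], "grip": 0.3}, {"xyz": [37.5, 33, 110], "turn": [0, 0, 0.004], "grip": 0.3}]' --force 20

```text
clock: 2.15
tcp_pos: [0.5756, -0.1815, 0.2217]
orientation: [0.001, 0.726, 0.688, 0.0]
wrist_force: [0.6, 0.2, 0.3]
finger_gap: 0.0387
grip_force: 0.0
```

```bash
python3 - <<'E'
from h import *
c=save("scene","pics/s1.png"); cv2.imwrite("pics/s1c.png",cv2.resize(c["color"][100:280,180:330],None,fx=4,fy=3.3,interpolation=2))
s=env.get_state(); print(s["tcp_pos"],s["finger_gap"],s["wrist_force"])
E
```

```text
[ 0.57555751 -0.18144795  0.22150039] 0.030669036856660892 [-1.10317481 -0.31028471  0.4301742 ]
```

View pics/s1c.png

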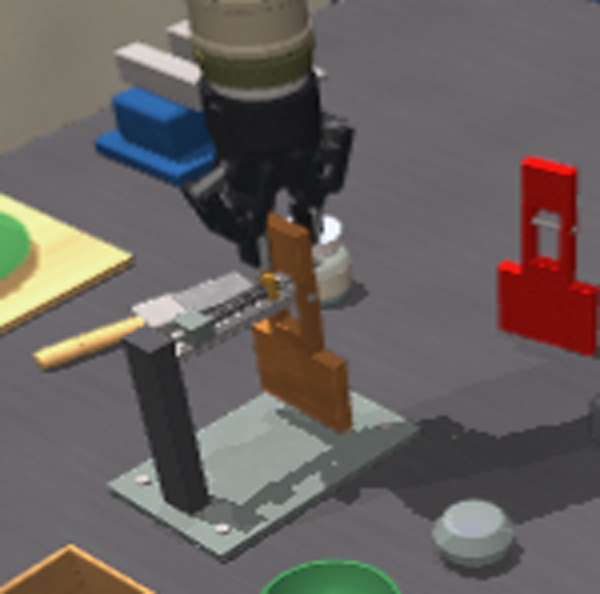

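The crop shows the fingers on either side of the paddle's grip end (290,240), clear of the keeper. Closing lightly.

Request:
apply_moves --rows '[{"xyz": [0, 0, 0], "turn": [0, 0, 0], "grip": 0.2}, {"xyz": [0, 0, 0], "turn": [0, 0, 0], "grip": 0.15}, {"xyz": [0, 0, 0], "turn": [0, 0, 0], "grip": 0.1}, {"xyz": [0, 0, 0], "turn": [0, 0, 0], "grip": 0.05}, {"xyz": [0, 0, 0], "turn": [0, 0, 0], "grip": 0}, {"xyz": [0, 0, 0], "turn": [0, 0, 0], "grip": 0}, {"xyz": [0, 0, 0], "turn": [0, 0, 0], "grip": 0}]' --force 20

```text
clock: 2.78
tcp_pos: [0.5754, -0.1813, 0.221]
orientation: [0.001, 0.726, 0.688, 0.0]
wrist_force: [-0.0, -0.5, 5.3]
finger_gap: 0.0139
grip_force: 20.5
```

Request:
apply_moves --rows '[{"xyz": [0, 0, -0.7], "turn": [0, 0, 0], "grip": 0}, {"xyz": [0, 0, -1.2], "turn": [0, 0, 0], "grip": 0}, {"xyz": [0, 0, -1.2], "turn": [0, 0, 0], "grip": 0}]' --force 60

```text
clock: 3.03
tcp_pos: [0.5749, -0.1811, 0.2211]
orientation: [-0.0, 0.726, 0.688, -0.0]
wrist_force: [0.8, -0.8, 1.0]
finger_gap: 0.0133
grip_force: 59.2
```

Request:
apply_moves --rows '[{"xyz": [0, 0, -0.5], "turn": [0, 0, 0], "grip": 0}, {"xyz": [0, 0, -1], "turn": [0, 0, 0], "grip": 0}, {"xyz": [0, 0, -1], "turn": [0, 0, 0], "grip": 0}, {"xyz": [0, 0, -1], "turn": [0, 0, 0], "grip": 0}]' --force 80

```text
clock: 3.37
tcp_pos: [0.5744, -0.1808, 0.2217]
orientation: [-0.001, 0.726, 0.688, -0.0]
wrist_force: [-0.2, -1.2, -1.7]
finger_gap: 0.0133
grip_force: 78.2
```

Request:
apply_moves --rows '[{"xyz": [0, 0, -0.5], "turn": [0, 0, 0], "grip": 0}, {"xyz": [0, 0, -1], "turn": [0, 0, 0], "grip": 0}, {"xyz": [0, 0, -1], "turn": [0, 0, 0], "grip": 0}, {"xyz": [0, 0, -1], "turn": [0, 0, 0], "grip": 0}]' --force 100

```text
clock: 3.7
tcp_pos: [0.5749, -0.1811, 0.2235]
orientation: [0.0, 0.726, 0.688, -0.0]
wrist_force: [-0.3, 0.3, -2.1]
finger_gap: 0.0131
grip_force: 98.4
```

Request:
apply_moves --rows '[{"xyz": [0, 1, 0], "turn": [0, 0, 0], "grip": 0}, {"xyz": [0, 2, 0], "turn": [0, 0, 0], "grip": 0}, {"xyz": [0, 3, 0], "turn": [0, 0, 0], "grip": 0}, {"xyz": [0, 4, 0], "turn": [0, 0, 0], "grip": 0}, {"xyz": [0, 4, 0], "turn": [0, 0, 0], "grip": 0}, {"xyz": [0, 4, 0], "turn": [0, 0, 0], "grip": 0}]'

```text
clock: 4.2
tcp_pos: [0.579, -0.1813, 0.2234]
orientation: [0.0, 0.726, 0.688, -0.0]
wrist_force: [-0.8, -0.3, -1.8]
finger_gap: 0.0132
grip_force: 98.6
```

Request:
apply_moves --rows '[{"xyz": [0, 1, 0], "turn": [0, 0, 0], "grip": 0}, {"xyz": [0, 2, 0], "turn": [0, 0, 0], "grip": 0}, {"xyz": [0, 3, 0], "turn": [0, 0, 0], "grip": 0}, {"xyz": [0, 3, 0], "turn": [0, 0, 0], "grip": 0}, {"xyz": [0, 3, 0], "turn": [0, 0, 0], "grip": 0}]'

```text
clock: 4.62
tcp_pos: [0.582, -0.1815, 0.2235]
orientation: [0.0, 0.726, 0.688, -0.0]
wrist_force: [1.0, -0.0, -2.6]
finger_gap: 0.0126
grip_force: 98.6
```

Request:
apply_moves --rows '[{"xyz": [0, 1, 0], "turn": [0, 0, 0], "grip": 0}, {"xyz": [0, 2, 0], "turn": [0, 0, 0], "grip": 0}, {"xyz": [0, 3, 0], "turn": [0, 0, 0], "grip": 0}, {"xyz": [0, 3, 0], "turn": [0, 0, 0], "grip": 0}, {"xyz": [0, 3, 0], "turn": [0, 0, 0], "grip": 0}]'

```text
clock: 5.03
tcp_pos: [0.585, -0.1816, 0.2234]
orientation: [0.0, 0.726, 0.688, -0.0]
wrist_force: [-0.6, -0.1, -2.6]
finger_gap: 0.0131
grip_force: 98.5
```

Request:
apply_moves --rows '[{"xyz": [0, 1, 0], "turn": [0, 0, 0], "grip": 0}, {"xyz": [0, 2, 0], "turn": [0, 0, 0], "grip": 0}, {"xyz": [0, 3, 0], "turn": [0, 0, 0], "grip": 0}, {"xyz": [0, 3, 0], "turn": [0, 0, 0], "grip": 0}, {"xyz": [0, 3, 0], "turn": [0, 0, 0], "grip": 0}]'

```text
clock: 5.45
tcp_pos: [0.5872, -0.1817, 0.2234]
orientation: [-0.001, 0.726, 0.688, -0.001]
wrist_force: [-4.1, 1.0, -0.4]
finger_gap: 0.013
grip_force: 98.9
```

Request:
apply_moves --rows '[{"xyz": [0, 1, 0], "turn": [0, 0, 0], "grip": 0}, {"xyz": [0, 2, 0], "turn": [0, 0, 0], "grip": 0}, {"xyz": [0, 3, 0], "turn": [0, 0, 0], "grip": 0}, {"xyz": [0, 3, 0], "turn": [0, 0, 0], "grip": 0}, {"xyz": [0, 3, 0], "turn": [0, 0, 0], "grip": 0}]'

```text
clock: 5.87
tcp_pos: [0.5891, -0.1818, 0.2234]
orientation: [-0.001, 0.726, 0.688, -0.001]
wrist_force: [-8.0, 0.4, 1.7]
finger_gap: 0.0129
grip_force: 99.1
```

Request:
apply_moves --rows '[{"xyz": [0, 0, -0.5], "turn": [0, 0, 0], "grip": 0}, {"xyz": [0, 0, -1], "turn": [0, 0, 0], "grip": 0}, {"xyz": [0, 0, -1], "turn": [0, 0, 0], "grip": 0}, {"xyz": [0, 0, -1], "turn": [0, 0, 0], "grip": 0}]'

```text
clock: 6.2
tcp_pos: [0.5888, -0.1818, 0.2235]
orientation: [-0.002, 0.726, 0.688, -0.002]
wrist_force: [-7.4, -0.4, -2.4]
finger_gap: 0.0131
grip_force: 98.7
```

```bash
cat >> h.py <<'E'
def avg(n=5):
    F=[]
    for _ in range(n):
        imaging.read_camera("wrist"); s=env.get_state(); F.append(np.r_[s["wrist_force"],s["tcp_pos"]*1000])
    F=np.array(F); print("F,pos",np.round(F.mean(0),2),"std",np.round(F.std(0),2),"t",s["clock"])
E
python3 -c "
from h import *
avg(6)"
```

```text
F,pos [-7.7800e+00  5.0000e-02 -1.9200e+00  5.8885e+02 -1.8175e+02  2.2350e+02] std [0.2  0.57 0.59 0.02 0.02 0.02] t 6.5
```

Request:
apply_moves --rows '[{"xyz": [0, 1, -0.2], "turn": [0, 0, 0], "grip": 0}, {"xyz": [0, 2, -0.5], "turn": [0, 0, 0], "grip": 0}, {"xyz": [0, 2.5, -0.7], "turn": [0, 0, 0], "grip": 0}, {"xyz": [0, 2.5, -0.7], "turn": [0, 0, 0], "grip": 0}]'

```text
clock: 6.83
tcp_pos: [0.5903, -0.1818, 0.2235]
orientation: [-0.003, 0.726, 0.688, -0.002]
wrist_force: [-9.2, -0.5, -2.4]
finger_gap: 0.013
grip_force: 98.6
```

```bash
python3 -c "
from h import *
avg(5)"
```

```text
F,pos [  -9.98   -0.79   -2.49  590.21 -181.79  223.54] std [0.31 0.54 0.57 0.02 0.01 0.01] t 7.0833
```

Request:
apply_moves --rows '[{"xyz": [0, 1, -0.2], "turn": [0, 0, 0], "grip": 0}, {"xyz": [0, 2, -0.4], "turn": [0, 0, 0], "grip": 0}, {"xyz": [0, 3, -0.6], "turn": [0, 0, 0], "grip": 0}, {"xyz": [0, 3.5, -0.7], "turn": [0, 0, 0], "grip": 0}, {"xyz": [0, 3.5, -0.7], "turn": [0, 0, 0], "grip": 0}]'

```text
clock: 7.5
tcp_pos: [0.5922, -0.1819, 0.2236]
orientation: [-0.004, 0.726, 0.688, -0.004]
wrist_force: [-13.6, -0.8, -2.8]
finger_gap: 0.0126
grip_force: 98.6
```

```bash
python3 -c "
from h import *
avg(5)"
```

```text
F,pos [ -13.01   -0.79   -3.48  592.18 -181.86  223.6 ] std [0.34 0.49 0.42 0.02 0.01 0.01] t 7.75
```

Request:
apply_moves --rows '[{"xyz": [0, 1, 0], "turn": [0, 0, 0], "grip": 0}, {"xyz": [0, 2, 0], "turn": [0, 0, 0], "grip": 0}, {"xyz": [0, 2.4, 0], "turn": [0, 0, 0], "grip": 0}, {"xyz": [0, 2.4, 0], "turn": [0, 0, 0], "grip": 0}]'

```text
clock: 8.08
tcp_pos: [0.5937, -0.1819, 0.2236]
orientation: [-0.005, 0.726, 0.688, -0.004]
wrist_force: [-15.8, -0.5, -1.8]
finger_gap: 0.0128
grip_force: 98.8
```

```bash
python3 -c "
from h import *
avg(5)"
```

```text
F,pos [-1.5490e+01 -4.9000e-01 -1.7900e+00  5.9364e+02 -1.8193e+02  2.2355e+02] std [0.46 0.34 0.36 0.01 0.01 0.01] t 8.3333
```

Request:
apply_moves --rows '[{"xyz": [0, 0, -0.7], "turn": [0, 0, 0], "grip": 0}, {"xyz": [0, 0, -1.4], "turn": [0, 0, 0], "grip": 0}, {"xyz": [0, 0, -2], "turn": [0, 0, 0], "grip": 0}, {"xyz": [0, 0, -2], "turn": [0, 0, 0], "grip": 0}]'

```text
clock: 8.67
tcp_pos: [0.5932, -0.1818, 0.2239]
orientation: [-0.006, 0.726, 0.688, -0.005]
wrist_force: [-15.2, -1.4, -8.4]
finger_gap: 0.0131
grip_force: 98.0
```

```bash
python3 -c "
from h import *
avg(3)"
```

```text
F,pos [ -14.8    -1.01   -7.71  593.19 -181.81  223.92] std [0.48 0.48 0.53 0.01 0.02 0.01] t 8.8167
```

Request:
apply_moves --rows '[{"xyz": [0, 0.2, -0.5], "turn": [0, 0, 0], "grip": 0}, {"xyz": [0, 0.2, -0.8], "turn": [0, 0, 0], "grip": 0}, {"xyz": [0, 0.2, -0.8], "turn": [0, 0, 0], "grip": 0}]'

```text
clock: 9.07
tcp_pos: [0.5932, -0.1817, 0.2243]
orientation: [-0.007, 0.726, 0.688, -0.005]
wrist_force: [-13.8, -1.6, -10.1]
finger_gap: 0.0127
grip_force: 97.9
```

```bash
python3 -c "
from h import *
avg(3)"
```

```text
F,pos [ -15.05   -1.49  -10.14  593.19 -181.69  224.27] std [0.59 0.21 0.54 0.01 0.01 0.01] t 9.2167
```

Request:
apply_moves --rows '[{"xyz": [0, -0.3, -0.4], "turn": [0, 0, 0], "grip": 0}, {"xyz": [0, -0.6, -0.8], "turn": [0, 0, 0], "grip": 0}, {"xyz": [0, -0.6, -0.8], "turn": [0, 0, 0], "grip": 0}]'

```text
clock: 9.47
tcp_pos: [0.5928, -0.1814, 0.2252]
orientation: [-0.006, 0.726, 0.688, -0.005]
wrist_force: [-14.1, 0.1, -10.1]
finger_gap: 0.0131
grip_force: 97.8
```

```bash
python3 -c "
from h import *
avg(3)"
```

```text
F,pos [ -13.93   -0.76   -9.38  592.87 -181.46  225.19] std [0.62 0.15 0.17 0.01 0.01 0.01] t 9.6167
```

Request:
apply_moves --rows '[{"xyz": [0, 0.4, -0.5], "turn": [0, 0, 0], "grip": 0}, {"xyz": [0, 0.7, -1], "turn": [0, 0, 0], "grip": 0}, {"xyz": [0, 0.7, -1.5], "turn": [0, 0, 0], "grip": 0}, {"xyz": [0, 0.7, -1.5], "turn": [0, 0, 0], "grip": 0}]'

```text
clock: 9.95
tcp_pos: [0.5933, -0.1812, 0.2265]
orientation: [-0.007, 0.726, 0.688, -0.005]
wrist_force: [-14.6, 0.2, -9.8]
finger_gap: 0.0128
grip_force: 97.9
```

```bash
python3 -c "
from h import *
avg(3)"
```

```text
F,pos [-1.4670e+01  3.3000e-01 -9.7000e+00  5.9328e+02 -1.8123e+02  2.2654e+02] std [0.28 0.31 0.28 0.   0.   0.01] t 10.1
```

Request:
apply_moves --rows '[{"xyz": [0, 0, -0.6], "turn": [0, 0, 0], "grip": 0}, {"xyz": [0, 0, -1.2], "turn": [0, 0, 0], "grip": 0}, {"xyz": [0, 0, -1.8], "turn": [0, 0, 0], "grip": 0}, {"xyz": [0, 0, -2.4], "turn": [0, 0, 0], "grip": 0}, {"xyz": [0, 0, -3], "turn": [0, 0, 0], "grip": 0}, {"xyz": [0, 0, -3], "turn": [0, 0, 0], "grip": 0}]'

```text
clock: 10.6
tcp_pos: [0.5933, -0.181, 0.2294]
orientation: [-0.007, 0.726, 0.688, -0.004]
wrist_force: [-15.5, 0.9, -10.2]
finger_gap: 0.0131
grip_force: 97.8
```

```bash
python3 -c "
from h import *
avg(3)"
```

```text
F,pos [-1.4530e+01  3.1000e-01 -9.9800e+00  5.9327e+02 -1.8102e+02  2.2943e+02] std [0.59 0.34 0.21 0.01 0.01 0.01] t 10.75
```

Request:
apply_moves --rows '[{"xyz": [0, 0, -0.8], "turn": [0, 0, 0], "grip": 0}, {"xyz": [0, 0, -1.6], "turn": [0, 0, 0], "grip": 0}, {"xyz": [0, 0, -2.4], "turn": [0, 0, 0], "grip": 0}, {"xyz": [0, 0, -3.2], "turn": [0, 0, 0], "grip": 0}, {"xyz": [0, 0, -4], "turn": [0, 0, 0], "grip": 0}, {"xyz": [0, 0, -4.8], "turn": [0, 0, 0], "grip": 0}, {"xyz": [0, 0, -5.6], "turn": [0, 0, 0], "grip": 0}, {"xyz": [0, 0, -6.4], "turn": [0, 0, 0], "grip": 0}, {"xyz": [0, 0, -7.2], "turn": [0, 0, 0], "grip": 0}, {"xyz": [0, 0, -8], "turn": [0, 0, 0], "grip": 0}, {"xyz": [0, 0, -8], "turn": [0, 0, 0], "grip": 0}]'

```text
clock: 11.67
tcp_pos: [0.5934, -0.1809, 0.2375]
orientation: [-0.007, 0.726, 0.688, -0.004]
wrist_force: [-14.4, 1.5, -9.1]
finger_gap: 0.0126
grip_force: 97.8
```

```bash
python3 -c "
from h import *
avg(3)"
```

```text
F,pos [ -14.94    0.69   -9.29  593.37 -180.91  237.56] std [0.49 0.33 0.51 0.01 0.01 0.02] t 11.8167
```

Request:
apply_moves --rows '[{"xyz": [0, 0, -0.8], "turn": [0, 0, 0], "grip": 0}, {"xyz": [0, 0, -1.6], "turn": [0, 0, 0], "grip": 0}, {"xyz": [0, 0, -2.4], "turn": [0, 0, 0], "grip": 0}, {"xyz": [0, 0, -3.2], "turn": [0, 0, 0], "grip": 0}, {"xyz": [0, 0, -4], "turn": [0, 0, 0], "grip": 0}, {"xyz": [0, 0, -4.6], "turn": [0, 0, 0], "grip": 0}, {"xyz": [0, 0, -4.6], "turn": [0, 0, 0], "grip": 0}]'

```text
clock: 12.4
tcp_pos: [0.5949, -0.1814, 0.2444]
orientation: [-0.005, 0.726, 0.688, -0.003]
wrist_force: [-11.5, 1.2, 5.2]
finger_gap: 0.013
grip_force: 100.3
```

```bash
python3 -c "
from h import *
avg(3)"
```

```text
F,pos [-3.6000e-01 -4.0000e-02 -1.2600e+00  5.9888e+02 -1.8215e+02  2.4611e+02] std [1.01 0.24 0.51 1.43 0.31 0.42] t 12.55
```

Request:
apply_moves --rows '[{"xyz": [0, 0, -1], "turn": [0, 0, 0], "grip": 0}, {"xyz": [0, -3, -1.5], "turn": [0, 0, 0], "grip": 0}, {"xyz": [0, -8, -1.5], "turn": [0, 0, 0], "grip": 0}, {"xyz": [0, -13, -1.5], "turn": [0, 0, 0], "grip": 0}, {"xyz": [0, -18, -1.5], "turn": [0, 0, 0], "grip": 0}, {"xyz": [0, -20, -1.5], "turn": [0, 0, 0], "grip": 0}]'

```text
clock: 13.05
tcp_pos: [0.5787, -0.1812, 0.2483]
orientation: [-0.0, 0.726, 0.688, -0.0]
wrist_force: [0.3, -0.8, -2.7]
finger_gap: 0.013
grip_force: 99.2
```

```bash
python3 -c "
from h import *
avg(3); print(env.get_state()['orientation'])
c=save('scene','pics/s2.png'); cv2.imwrite('pics/s2c.png',cv2.resize(c['color'][100:280,180:330],None,fx=4,fy=3.3,interpolation=2))"
```

```text
F,pos [-6.0000e-02  3.0000e-02 -2.7000e+00  5.7914e+02 -1.8130e+02  2.4836e+02] std [0.82 0.45 0.52 0.33 0.06 0.03] t 13.2
[2.62747647e-04 7.25661745e-01 6.88051561e-01 1.09376607e-04]
```

View pics/s2c.png

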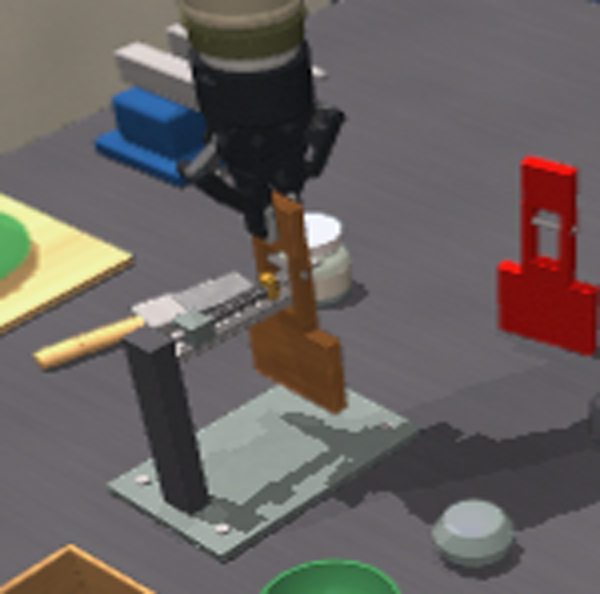

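The crop shows the paddle raised, pin above the tongue, in front of the brass keeper (268,285), hanging straight and free (only its weight at the wrist). Drawing it off.

Request:
apply_moves --rows '[{"xyz": [0, -6, 0], "turn": [0, 0, 0], "grip": 0}, {"xyz": [0, -12, 0], "turn": [0, 0, 0], "grip": 0}, {"xyz": [0, -18, 0], "turn": [0, 0, 0], "grip": 0}, {"xyz": [0, -24, 0], "turn": [0, 0, 0], "grip": 0}, {"xyz": [0, -30, 0], "turn": [0, 0, 0], "grip": 0}, {"xyz": [0, -36, 0], "turn": [0, 0, 0], "grip": 0}, {"xyz": [0, -42, 0], "turn": [0, 0, 0], "grip": 0}, {"xyz": [0, -48, 0], "turn": [0, 0, 0], "grip": 0}]'

```text
clock: 13.92
tcp_pos: [0.5311, -0.1788, 0.2482]
orientation: [0.0, 0.726, 0.688, -0.0]
wrist_force: [0.6, -0.2, -1.9]
finger_gap: 0.0129
grip_force: 99.2
```

Request:
apply_moves --rows '[{"xyz": [0, -7, 0], "turn": [0, 0, 0], "grip": 0}, {"xyz": [0, -14, 0], "turn": [0, 0, 0], "grip": 0}, {"xyz": [0, -21, 0], "turn": [0, 0, 0], "grip": 0}, {"xyz": [0, -28, 0], "turn": [0, 0, 0], "grip": 0}, {"xyz": [0, -35, 0], "turn": [0, 0, 0], "grip": 0}, {"xyz": [0, -42, 0], "turn": [0, 0, 0], "grip": 0}, {"xyz": [0, -46, 0], "turn": [0, 0, 0], "grip": 0}, {"xyz": [0, -48, 0], "turn": [0, 0, 0], "grip": 0}]'

```text
clock: 14.58
tcp_pos: [0.4831, -0.1762, 0.2482]
orientation: [0.0, 0.726, 0.688, -0.0]
wrist_force: [0.2, 0.3, -3.0]
finger_gap: 0.013
grip_force: 99.2
```

```bash
python3 - <<'E'
from h import *
avg(3); delta([*REST,.345],RY)
for n in ("scene","top"):
    c=save(n,f"pics/{n}3.png"); W=pts(c); h=cv2.cvtColor(c["color"],cv2.COLOR_BGR2HSV); tcp=env.get_state()["tcp_pos"]
    m=(h[...,1]>120)&(h[...,0]>5)&(h[...,0]<22)&(np.linalg.norm(W[...,:2]-tcp[:2],axis=-1)<.09)&(W[...,2]>.03)&(W[...,2]<.32); P=W[m]
    print(n,len(P),np.round(np.percentile(P,[1,50,99],axis=0),4))
    for lo,hi in ((.05,.09),(.09,.13),(.15,.19),(.2,.25)):
        q=P[(P[:,2]>lo)&(P[:,2]<hi)]; print(lo,len(q),np.round(np.median(q,0),4) if len(q) else "")
E
```

```text
F,pos [-4.6000e-01  5.0000e-02 -2.5300e+00  4.8353e+02 -1.7628e+02  2.4825e+02] std [1.   0.51 0.29 0.32 0.07 0.02] t 14.7333
shift [385.1  36.8 -96.9] turn [5.000e-04 2.000e-04 2.924e-01]
scene 815 [[ 0.4781 -0.2156  0.072 ]
 [ 0.491  -0.1613  0.1474]
 [ 0.4962 -0.1282  0.2862]]
0.05 95 [ 0.4915 -0.1653  0.0804]
0.09 210 [ 0.4915 -0.1657  0.1098]
0.15 168 [ 0.4901 -0.1681  0.1665]
0.2 105 [ 0.4899 -0.1555  0.2279]
top 169 [[ 0.476  -0.1879  0.0812]
 [ 0.4794 -0.1518  0.1529]
 [ 0.4901 -0.1291  0.2858]]
0.05 7 [ 0.4788 -0.1443  0.0847]
0.09 29 [ 0.4782 -0.1547  0.1138]
0.15 64 [ 0.4823 -0.1498  0.1538]
0.2 12 [ 0.4787 -0.1523  0.2303]
```

Request:
apply_moves --rows '[{"xyz": [0, -3, -15], "turn": [0, 0, 0], "grip": 0}, {"xyz": [0, -3, -40], "turn": [0, 0, 0], "grip": 0}, {"xyz": [10, -3, -65], "turn": [0, 0, 0], "grip": 0}, {"xyz": [30, -3, -85], "turn": [0, 0, 0.02], "grip": 0}, {"xyz": [55, 0, -97], "turn": [0, 0, 0.04], "grip": 0}, {"xyz": [80, 3, -97], "turn": [0, 0, 0.06], "grip": 0}, {"xyz": [105, 6, -97], "turn": [0, 0, 0.08], "grip": 0}, {"xyz": [130, 9, -97], "turn": [0, 0, 0.1], "grip": 0}, {"xyz": [155, 12, -97], "turn": [0, 0, 0.12], "grip": 0}, {"xyz": [180, 15, -97], "turn": [0, 0, 0.14], "grip": 0}, {"xyz": [205, 18, -97], "turn": [0, 0, 0.16], "grip": 0}, {"xyz": [230, 20, -97], "turn": [0, 0, 0.18], "grip": 0}]'

```text
clock: 15.83
tcp_pos: [0.5165, 0.0537, 0.3449]
orientation: [0.0, 0.785, 0.62, 0.0]
wrist_force: [0.6, -0.4, -1.6]
finger_gap: 0.0127
grip_force: 99.3
```

```bash
python3 - <<'E'
from h import *
ex=np.array([np.cos(RY),np.sin(RY)]); ey=np.array([-ex[1],ex[0]])
delta([*(REST-.004*ey-.001*ex),.345],RY)
E
```

```text
shift [ 1.502e+02 -1.290e+01 -1.000e-01] turn [ 0.0002 -0.      0.1118]
```

Request:
apply_moves --rows '[{"xyz": [20, -2, 0], "turn": [0, 0, 0.016], "grip": 0}, {"xyz": [45, -4, 0], "turn": [0, 0, 0.035], "grip": 0}, {"xyz": [70, -6, 0], "turn": [0, 0, 0.055], "grip": 0}, {"xyz": [95, -8, 0], "turn": [0, 0, 0.075], "grip": 0}, {"xyz": [120, -10, 0], "turn": [0, 0, 0.095], "grip": 0}, {"xyz": [140, -12, 0], "turn": [0, 0, 0.112], "grip": 0}, {"xyz": [150, -13, 0], "turn": [0, 0, 0.112], "grip": 0}, {"xyz": [150, -13, 25], "turn": [0, 0, 0.112], "grip": 0}, {"xyz": [150, -13, 45], "turn": [0, 0, 0.112], "grip": 0}, {"xyz": [150, -13, 55], "turn": [0, 0, 0.112], "grip": 0}, {"xyz": [150, -13, 55], "turn": [0, 0, 0.112], "grip": 0}, {"xyz": [150, -13, 55], "turn": [0, 0, 0.112], "grip": 0}]'

```text
clock: 16.83
tcp_pos: [0.5377, 0.2008, 0.29]
orientation: [-0.0, 0.818, 0.575, -0.001]
wrist_force: [-0.4, -0.2, -2.0]
finger_gap: 0.0128
grip_force: 99.2
```

```bash
python3 - <<'E'
from h import *
s=env.get_state(); tcp=s["tcp_pos"]; print(tcp,s["wrist_force"])
ex=np.array([np.cos(RY),np.sin(RY)]); ey=np.array([-ex[1],ex[0]])
im=[]
for n in ("scene","top"):
    c=save(n,f"pics/{n}4.png"); W=pts(c); h=cv2.cvtColor(c["color"],cv2.COLOR_BGR2HSV)
    L=np.stack([(W[...,:2]-REST)@ex,(W[...,:2]-REST)@ey,W[...,2]],-1)*1000
    m=(h[...,1]>110)&(h[...,0]>4)&(h[...,0]<25)&(abs(L[...,0])<35)&(abs(L[...,1])<75)&(L[...,2]>95)&(L[...,2]<300); P=L[m]
    print(n,len(P),"all",np.round(np.percentile(P,[1,50,99],axis=0),1))
    for lo in range(100,290,25):
        q=P[(P[:,2]>lo)&(P[:,2]<lo+25)]; print(lo,len(q),np.round(np.percentile(q[:,:2],[3,50,97],axis=0),1).tolist() if len(q)>5 else "")
    im.append(cv2.resize(c["color"][120:330,300:440] if n=="scene" else c["color"][110:250,180:300],(390,550),interpolation=2))
cv2.imwrite("pics/c4.png",np.hstack(im))
E
```

```text
[0.53772363 0.2008394  0.28998623] [-0.40440886 -0.21865241 -2.0418534 ]
scene 1014 all [[ -7.1 -45.1 112.7]
 [  5.7   8.2 185.2]
 [  8.4  42.1 296.2]]
100 88 [[-2.8, -42.6], [5.6, 8.6], [7.8, 40.3]]
125 171 [[-3.0, -43.5], [6.3, 3.8], [8.1, 41.3]]
150 176 [[-2.7, -41.5], [6.2, 4.7], [8.0, 41.7]]
175 223 [[-6.4, -43.2], [5.7, 12.8], [7.8, 41.6]]
200 134 [[-6.8, -22.2], [4.8, -2.0], [7.8, 19.4]]
225 87 [[-7.3, -21.5], [3.1, 13.9], [7.5, 19.9]]
250 63 [[-6.0, -21.9], [4.7, 13.9], [7.8, 19.4]]
275 72 [[-5.9, -18.9], [5.7, 16.4], [8.3, 20.2]]
top 192 all [[ -7.6 -51.8 115.7]
 [ -3.8 -27.3 195.5]
 [  6.5  22.3 297.4]]
100 6 [[-6.9, -51.3], [-6.8, -14.4], [4.4, 28.9]]
125 24 [[-7.1, -52.0], [-6.9, -37.8], [3.3, 23.0]]
150 21 [[-7.2, -51.2], [-7.0, -33.7], [6.0, 18.6]]
175 68 [[-7.3, -51.2], [-1.7, -38.8], [5.9, -6.8]]
200 27 [[-7.3, -27.6], [-5.1, -26.3], [6.4, 4.0]]
225 12 [[-7.0, -27.6], [-1.4, -27.1], [5.4, -25.7]]
250 15 [[-7.5, -27.6], [-3.7, -26.8], [5.7, -21.5]]
275 19 [[-12.1, -27.3], [-2.2, -26.4], [4.7, -16.4]]
```

View pics/c4.png

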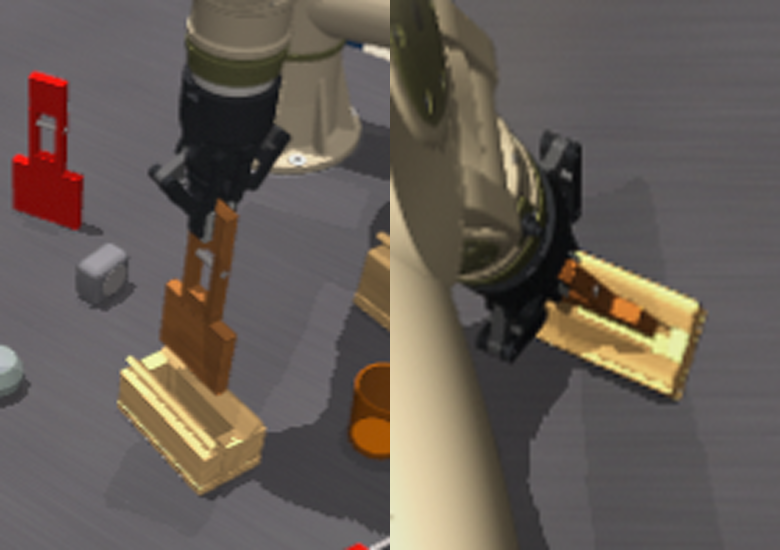

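The left crop shows the blade right above the small rest's slot with its lower edge parallel to it (200,370); the right (top) crop agrees. Depth gives about 0 mm off along x and -3 to -4 mm along y; correct by 3 mm and go down.

Request:
apply_moves --rows '[{"xyz": [3, 0, 5], "turn": [0, 0, 0], "grip": 0}, {"xyz": [3, 0, 13], "turn": [0, 0, 0], "grip": 0}, {"xyz": [3, 0, 21], "turn": [0, 0, 0], "grip": 0}, {"xyz": [3, 0, 29], "turn": [0, 0, 0], "grip": 0}, {"xyz": [3, 0, 35], "turn": [0, 0, 0], "grip": 0}, {"xyz": [3, 0, 40], "turn": [0, 0, 0], "grip": 0}, {"xyz": [3, 0, 45], "turn": [0, 0, 0], "grip": 0}, {"xyz": [3, 0, 50], "turn": [0, 0, 0], "grip": 0}, {"xyz": [3, 0, 55], "turn": [0, 0, 0], "grip": 0}, {"xyz": [3, 0, 55], "turn": [0, 0, 0], "grip": 0}]'

```text
clock: 17.77
tcp_pos: [0.5385, 0.204, 0.2339]
orientation: [-0.0, 0.818, 0.575, -0.001]
wrist_force: [-0.2, -0.3, -2.3]
finger_gap: 0.0128
grip_force: 99.2
```

Request:
apply_moves --rows '[{"xyz": [0, 0, 4], "turn": [0, 0, 0], "grip": 0}, {"xyz": [0, 0, 8], "turn": [0, 0, 0], "grip": 0}, {"xyz": [0, 0, 12], "turn": [0, 0, 0], "grip": 0}, {"xyz": [0, 0, 16], "turn": [0, 0, 0], "grip": 0}, {"xyz": [0, 0, 20], "turn": [0, 0, 0], "grip": 0}, {"xyz": [0, 0, 24], "turn": [0, 0, 0], "grip": 0}, {"xyz": [0, 0, 28], "turn": [0, 0, 0], "grip": 0}, {"xyz": [0, 0, 31], "turn": [0, 0, 0], "grip": 0}, {"xyz": [0, 0, 33], "turn": [0, 0, 0], "grip": 0}, {"xyz": [0, 0, 33], "turn": [0, 0, 0], "grip": 0}]'

```text
clock: 18.6
tcp_pos: [0.5387, 0.204, 0.2015]
orientation: [-0.0, 0.818, 0.575, -0.0]
wrist_force: [-0.3, -0.1, -2.1]
finger_gap: 0.0129
grip_force: 99.3
```

Still free; creeping down the last few mm.

Request:
apply_moves --rows '[{"xyz": [0, 0, 1], "turn": [0, 0, 0], "grip": 0}, {"xyz": [0, 0, 2], "turn": [0, 0, 0], "grip": 0}, {"xyz": [0, 0, 3], "turn": [0, 0, 0], "grip": 0}, {"xyz": [0, 0, 4], "turn": [0, 0, 0], "grip": 0}, {"xyz": [0, 0, 5], "turn": [0, 0, 0], "grip": 0}, {"xyz": [0, 0, 5], "turn": [0, 0, 0], "grip": 0}]'

```text
clock: 19.1
tcp_pos: [0.5389, 0.2041, 0.1968]
orientation: [-0.0, 0.818, 0.575, -0.0]
wrist_force: [-0.2, -0.5, -2.5]
finger_gap: 0.0125
grip_force: 99.3
```

Request:
apply_moves --rows '[{"xyz": [0, 0, 0.8], "turn": [0, 0, 0], "grip": 0}, {"xyz": [0, 0, 1.6], "turn": [0, 0, 0], "grip": 0}, {"xyz": [0, 0, 2.4], "turn": [0, 0, 0], "grip": 0}, {"xyz": [0, 0, 3.2], "turn": [0, 0, 0], "grip": 0}, {"xyz": [0, 0, 4], "turn": [0, 0, 0], "grip": 0}, {"xyz": [0, 0, 4], "turn": [0, 0, 0], "grip": 0}]'

```text
clock: 19.6
tcp_pos: [0.5391, 0.2041, 0.1937]
orientation: [0.0, 0.818, 0.575, 0.0]
wrist_force: [-0.8, -1.2, 2.4]
finger_gap: 0.0127
grip_force: 100.0
```

Request:
apply_moves --rows '[{"xyz": [0, 0, -0.5], "turn": [0, 0, 0], "grip": 0}, {"xyz": [0, 0, -0.5], "turn": [0, 0, 0], "grip": 0}, {"xyz": [0, 0, -0.5], "turn": [0, 0, 0], "grip": 0.17}, {"xyz": [0, 0, -0.5], "turn": [0, 0, 0], "grip": 0.22}, {"xyz": [0, 0, -0.5], "turn": [0, 0, 0], "grip": 0.3}, {"xyz": [0, 0, -0.5], "turn": [0, 0, 0], "grip": 0.4}, {"xyz": [0, 0, -0.5], "turn": [0, 0, 0], "grip": 0.6}, {"xyz": [0, 0, -0.5], "turn": [0, 0, 0], "grip": 0.8}, {"xyz": [0, 0, -0.5], "turn": [0, 0, 0], "grip": 0.8}, {"xyz": [0, 0, -0.5], "turn": [0, 0, 0], "grip": 0.8}]' --force 20

```text
clock: 20.43
tcp_pos: [0.539, 0.2041, 0.1935]
orientation: [0.0, 0.818, 0.575, 0.0]
wrist_force: [-1.0, -0.1, 0.5]
finger_gap: 0.0683
grip_force: 0.0
```

Request:
apply_moves --rows '[{"xyz": [0, 0, -3], "turn": [0, 0, 0], "grip": 0.8}, {"xyz": [0, 0, -12], "turn": [0, 0, 0], "grip": 0.8}, {"xyz": [0, 0, -25], "turn": [0, 0, 0], "grip": 0.8}, {"xyz": [0, 0, -45], "turn": [0, 0, 0], "grip": 0.8}, {"xyz": [0, 0, -65], "turn": [0, 0, 0], "grip": 0.8}, {"xyz": [0, 0, -85], "turn": [0, 0, 0], "grip": 0.8}, {"xyz": [0, 0, -105], "turn": [0, 0, 0], "grip": 0.8}, {"xyz": [0, 0, -125], "turn": [0, 0, 0], "grip": 0.8}, {"xyz": [0, 0, -140], "turn": [0, 0, 0], "grip": 0.8}, {"xyz": [0, 0, -150], "turn": [0, 0, 0], "grip": 0.8}, {"xyz": [0, 0, -150], "turn": [0, 0, 0], "grip": 0.8}]'

```text
clock: 21.35
tcp_pos: [0.5398, 0.2043, 0.3471]
orientation: [0.001, 0.818, 0.575, 0.002]
wrist_force: [-0.0, -0.6, 0.2]
finger_gap: 0.0682
grip_force: 0.0
```

```bash
python3 - <<'E'
from h import *
ex=np.array([np.cos(RY),np.sin(RY)]); ey=np.array([-ex[1],ex[0]])
s=env.get_state(); print(s["tcp_pos"],s["finger_gap"],s["wrist_force"])
c=save("scene","pics/s5.png"); W=pts(c); h=cv2.cvtColor(c["color"],cv2.COLOR_BGR2HSV)
L=np.stack([(W[...,:2]-REST)@ex,(W[...,:2]-REST)@ey,W[...,2]],-1)*1000
m=(h[...,1]>110)&(h[...,0]>4)&(h[...,0]<25)&(abs(L[...,0])<60)&(abs(L[...,1])<75)&(L[...,2]>90)&(L[...,2]<300); P=L[m]
print(np.round(np.percentile(P,[1,50,99],axis=0),1))
for lo in (100,200): q=P[(P[:,2]>lo)&(P[:,2]<lo+30)]; print(lo,np.round(np.percentile(q[:,:2],[3,50,97],axis=0),1).tolist())
cv2.imwrite("pics/s5c.png",c["color"][90:350,180:490])
E
```

```text
[0.53981994 0.2043381  0.34705458] 0.0682081131108169 [-0.00834408 -0.55770281  0.18948558]
[[ -6.7 -41.   90.5]
 [  5.4   5.9 155.3]
 [  8.7  42.9 233. ]]
100 [[-6.3, -20.7], [4.7, 0.2], [7.8, 23.6]]
200 [[-5.2, -17.9], [6.2, 7.5], [8.2, 21.7]]
```

View pics/s5c.png

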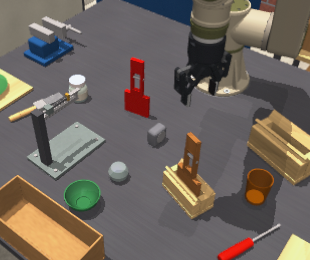

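The paddle stands upright in the small rest at (192,170), with its top 233 mm up (231 mm expected when it is on the floor). The gripper is clear and the other things are where they were. Handing in.

```bash
python3 -c "
from h import *
print(ticket.hand_in())"
```

```text
the job is handed in; nothing more can be done
None
```

I took the wooden paddle off its locking hook with about 15 N on the keeper, set it blade down in the smaller rest's slot and let go, then handed the job in at about 21 s; the final picture shows it upright with nothing else moved, but the hand-in gave no verdict.

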